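Pull the tagged eyepieces from the inspection rack

TASK

The rack holds five eyepieces from the collimation check, and the two with a round-topped metal tag standing up across the eye end were rejected. Draw those two out of their leaning sockets from under the strip lamp and set them down, without dropping them, in the plain steel reject bin at the side, standing or lying. Leave the three untagged eyepieces seated in the rack and do not disturb the other things on the bench.

Things in the scene. Friction and masses are not known exactly. Their poses are not given: they have to be found in the camera images.
- reject_a: Tagged reject eyepiece: ribbed head 40 mm across (z 0 to 36 mm), eye end 34 mm across (to 44), barrel 31.6 mm across (0 to -28) in the rack's socket. Origin: shoulder centre between head and barrel; z along the eyepiece to its eye end, y along the row, x up the slope. About 160 g. Rigid upright half-round metal tag across the eye end: 30 mm wide (y), 3 mm thick, top at z 61 mm.
- reject_b: Tagged reject eyepiece: ribbed head 40 mm across (z 0 to 36 mm), eye end 34 mm across (to 44), barrel 31.6 mm across (0 to -28) in the rack's socket. Origin: shoulder centre between head and barrel; z along the eyepiece to its eye end, y along the row, x up the slope. About 160 g. Rigid upright half-round metal tag across the eye end: 30 mm wide (y), 3 mm thick, top at z 61 mm.
- sound_a: Sound eyepiece without a tag, stays in its socket: ribbed head 40 mm across (z 0 to 36 mm), eye end 34 mm across (to 44), barrel 31.6 mm across (0 to -28) in the rack's socket. Origin: shoulder centre between head and barrel; z along the eyepiece to its eye end, y along the row, x up the slope. About 160 g. 
- sound_b: Sound eyepiece without a tag, stays in its socket: ribbed head 40 mm across (z 0 to 36 mm), eye end 34 mm across (to 44), barrel 31.6 mm across (0 to -28) in the rack's socket. Origin: shoulder centre between head and barrel; z along the eyepiece to its eye end, y along the row, x up the slope. About 160 g. 
- sound_c: Sound eyepiece without a tag, stays in its socket: ribbed head 40 mm across (z 0 to 36 mm), eye end 34 mm across (to 44), barrel 31.6 mm across (0 to -28) in the rack's socket. Origin: shoulder centre between head and barrel; z along the eyepiece to its eye end, y along the row, x up the slope. About 160 g. 
- rack: Fixed rack; origin on the table under the middle of 5 through sockets in a row along y, 52 mm apart (12 mm free between heads), mouths at x 0, z 80 mm, filled in random order. Sockets lean 40 deg from vertical to -x (robot side). Above, a strip lamp along the row (x -27 to 7, z 271 to 299, end posts at x 36, y +-156) stops an upright gripper; one tilted like the sockets passes.
- reject_bin: Fixed plain steel bin, open top, not divided: 170 (x) by 200 (y) mm outside, 60 mm high, walls and floor 5 mm. Origin: centre of its underside. Stands to the robot's left or right, with the spares tray on the other side.
- spares_tray: Fixed low wooden tray, 170 by 200 mm, 34 mm high, divided into four compartments, holding the eyecup and the dust cap. Not the reject bin. Origin: centre of its underside.
- brass_eyepiece: Bystander: old brass eyepiece standing on the table, 48 mm wide, 68 mm high; origin at its underside.
- sight_tube: Bystander: silver collimation sight tube standing on its 45 mm flange, 100 mm high; origin at its underside.
- thumbscrew: Bystander: nickel thumbscrew standing on its 22 mm head, 31 mm high; origin at its underside.
- screwdriver: Bystander: jeweller's screwdriver lying on the table, 120 mm long.
- blower: Bystander: rubber dust blower standing on the table, 60 mm wide, 110 mm high; origin at its underside.
- eyecup: Bystander: black ebonite eyecup, a ring 42 mm wide and 24 mm high, in the spares tray; origin at its underside.
- dust_cap: Bystander: black dust cap, a disc 40 mm wide and 14 mm high, in the spares tray; origin at its underside.
Things that resemble listed ones, but are neither listed nor needed, are in the scene too. What is shaped like the reject_b but blue or purple is not meant.

How it is judged:
On the way, in this order (a step that is already met when the one before it is completed fails the run):
1. one tagged eyepiece is down in the reject bin, let go (((x of reject_a in the frame of reject_bin between -0.08 and 0.08 m and y of reject_a in the frame of reject_bin between -0.095 and 0.095 m and z of reject_a in the frame of reject_bin between 0 and 0.07 m and contact force between the fingers and reject_a below 0.2 N and linear speed of reject_a below 0.03 m/s) or (x of reject_b in the frame of reject_bin between -0.08 and 0.08 m and y of reject_b in the frame of reject_bin between -0.095 and 0.095 m and z of reject_b in the frame of reject_bin between 0 and 0.07 m and contact force between the fingers and reject_b below 0.2 N and linear speed of reject_b below 0.03 m/s))), for 0.2 s.
2. both tagged eyepieces are down in the reject bin, let go (x of reject_a in the frame of reject_bin between -0.08 and 0.08 m and y of reject_a in the frame of reject_bin between -0.095 and 0.095 m and z of reject_a in the frame of reject_bin between 0 and 0.07 m and contact force between the fingers and reject_a below 0.2 N and linear speed of each of reject_a, reject_b below 0.03 m/s and x of reject_b in the frame of reject_bin between -0.08 and 0.08 m and y of reject_b in the frame of reject_bin between -0.095 and 0.095 m and z of reject_b in the frame of reject_bin between 0 and 0.07 m and contact force between the fingers and reject_b below 0.2 N), for 0.2 s.
At the end, for the whole second after the job is handed in: Both tagged eyepieces rest inside the reject bin, let go (shoulder centre within 80 mm in x and 95 mm in y of the bin's centre, under 70 mm above its underside, below 0.03 m/s); untagged eyepieces within 10 mm and bystanders within 25 mm of their starts, none knocked over (all of step 2 and distance of each of sound_a, sound_b, sound_c from where it was at the start of the episode below 0.01 m and distance of each of brass_eyepiece, sight_tube, thumbscrew, screwdriver, blower, eyecup, dust_cap from where it was at the start of the episode below 0.025 m and angle between each of brass_eyepiece, sight_tube, thumbscrew, blower's own z axis and vertical below 0.5 rad); the robot touches nothing.
It fails at once if a tagged eyepiece is dropped (falls free faster than 0.8 m/s, a fall of about 33 mm) ((linear speed of reject_a above 0.8 m/s and contact force between the fingers and reject_a below 0.05 N) or (linear speed of reject_b above 0.8 m/s and contact force between the fingers and reject_b below 0.05 N)).
It fails at once if an untagged eyepiece is drawn out (moved more than 20 mm) (distance of any of sound_a, sound_b, sound_c from where it was at the start of the episode above 0.02 m).
It fails at once if a bystander is moved more than 25 mm or knocked over (distance of any of brass_eyepiece, sight_tube, thumbscrew, screwdriver, blower, eyecup, dust_cap from where it was at the start of the episode above 0.025 m or angle between any of brass_eyepiece, sight_tube, thumbscrew, blower's own z axis and vertical above 0.5 rad).
It also fails if it takes over 64 s, if anything falls off the work surface, if the arm or the gripper's body presses on something with over 40 N, if the wrist force passes 120 N, or if a joint passes its speed limit or range.

ROBOT

A 6-joint arm with a two-finger parallel gripper is mounted at the origin on the work surface. World frame = base frame: x ahead of the robot, y to its left, z up, the work surface at z = 0. Lengths are in m, angles in rad, forces in N, time in s.
With the tool pointing down it reaches from about 0.25 to 0.725 m from the base axis. Payload 4 kg.
Tool frame: the origin (TCP) lies midway between the tips of the shut fingers; the grasp point (between the pads) lies 19 mm behind it (bot.grip_depth is the distance from the TCP to the grasp point, in m); z points along the fingers, y is the line along which they close (so a half turn about z gives the same grasp; the last joint's range is limited). The gripper opens to 85 mm and grips with 20 to 120 N. Pads are 22 mm wide; open, the fingers measure 114 mm over their backs; the gripper's body (76 mm by 85 mm) begins 54 mm behind the grasp point. The pads swing forward as they close: fully open they stand 13 mm farther back than shut.
Start: joints at [1.125, 0.241, 0.005, 1.335, 0, 1.571], TCP at [0.216, 0.451, 0.231] pointing down, gripper open.
Joint ranges: [-2.72, 2.72], [-1.05, 1.87], [-1.09, 1.28], [-1.99, 2.15], [-1.42, 1.44], [-3.14, 3.14]. Speed limits (rad/s): [2.79, 2.79, 3.14, 3.14, 3.14, 3.14].

INTERFACE

Orientations are given as a unit quaternion [x, y, z, w].
In Python, from workcell import bot gives the robot as it stands.
- The arm moves only by the shell command python3 -m creep 'ROWS'. ROWS is JSON, one flat list of numbers, 5 for each row, row after row: the shift along the world's x, y, z in m, then the turn about the world's z in rad, then the finger opening in m, from 0 to 0.0854. In form: [x, y, z, twist, claw, x, y, z, twist, claw, ...]. A call has 1 to 10 rows; each row is the pose to reach, as a shift and turn from the pose commanded when the call began; what a row does not reach only later rows make up. A row lasts 1/12 s, in which the tool goes at most 41.7 mm and 7.16 degrees, less where a joint would pass 70% of its speed; a pose out of reach is approached as far as the arm can. A call with a gripper value outside its range is refused whole. The fingers move at their own pace and stop on an object; the grip force is fixed at half the most. Time passes only in rows, so rows that repeat a pose let the fingers close. It gives the time, the measured TCP pose, the force, the opening and the grip force at its end, in the units of the state.
- bot.get_obs(): the state, without advancing time (a new reading comes with each control period).
- bot.camera(name): name is "side" or "top" or "wrist"; returns a dict with "pixels" (400x640x3 uint8, red, green, blue), "camera_matrix" (3x3 intrinsics, pixels), "dist_coeffs" ([k1, k2, p1, p2, k3] as OpenCV has them; the pictures are not rectified), "extrinsics" (4x4, takes a point from world to camera coordinates); the wrist camera has in their place "T_tool_cam" (4x4, takes a point from camera to tool coordinates, whose origin is the TCP and whose axes are the flange's). Camera axes: x right, y down, z forward; pixel columns grow to the right and rows downward; lengths in m; the calibration is good to about 2 mm. A picture is of the moment at which its call begins: read the wrist's pose just before it. There is no depth.
- bot.job_done(): hands the job in; it is judged then, once.
Trained networks look in the newest picture that a camera, given by its name, has taken for a name from the list of things; names that differ only in an ending like _2 or _b are one class to them, and where a whole thing is asked for, a point or a joint stands for the part that bears it (a point fixed in the world has none). Each returns a list of dicts, best first, with "score" (0 to 1); they miss things now and then, are a little off and sometimes report something else, mostly with a low value. They report only what shows in the picture. A call takes as long as a camera call. They do not tell look-alikes from the thing itself.
- bot.look_for(camera, thing): "centre" ([column, row] as shares, 0 to 1, of the picture: columns of its width, rows of its height, amid what is visible of it).
- bot.place_of(camera, thing): "centre" ([column, row] as shares, 0 to 1, of the picture: columns of its width, rows of its height: a listed point, or the origin of a listed thing).
The state is a dict: "clock": time; "joint_pos": joint angles; "joint_vel": joint speeds; "tau": joint torques, N m; "eef_pos": TCP position; "tool_rot": TCP orientation; "ft_force": force on the tool from outside, world axes, zero at the start; "ft_torque": the same for the moment, N m; "grip_width": finger opening in m; "grasp_force": force on a finger pad.
Only numpy, scipy, OpenCV 4.12 (cv2) and the standard library are available. Lean on these libraries where they do the work, as an engineer would, in place of code of your own. Each camera call takes 0.05 s, during which the arm holds its last target. There are 200 camera calls.

## Working session

There is one attempt and no reset: what is moved stays moved. The work goes in short steps, Python scripts to look and compute and a shell command to move; the robot and the scene stay as the last step left them, time stands still between calls to the robot, and variables do not carry over. Pictures are saved under pics/ and viewed, at most 10 in all, crops included, and the job is handed in when it is done.

```bash
mkdir -p pics; ls; cat > h.py <<'E'
from workcell import bot
import numpy as np, cv2
from scipy.spatial.transform import Rotation as R
def cam(n):
    o=bot.get_obs(); c=bot.camera(n); K=np.array(c["camera_matrix"],float); d=np.array(c["dist_coeffs"],float)
    if n=="wrist":
        T=np.eye(4); T[:3,:3]=R.from_quat(o["tool_rot"]).as_matrix(); T[:3,3]=o["eef_pos"]
        E=np.linalg.inv(T@np.array(c["T_tool_cam"]))
    else: E=np.array(c["extrinsics"])
    return c["pixels"],K,d,E
def ray(uv,K,d,E):
    p=cv2.undistortPoints(np.array([[uv]],float),K,d)[0,0]
    Rm=E[:3,:3]; return -Rm.T@E[:3,3], Rm.T@np.array([p[0],p[1],1])
def onz(uv,z,K,d,E):
    o,v=ray(uv,K,d,E); return o+v*(z-o[2])/v[2]
def proj(P,K,d,E):
    return cv2.projectPoints(np.array(P,float).reshape(-1,3),cv2.Rodrigues(E[:3,:3])[0],E[:3,3],K,d)[0][:,0]
E
python3 - <<'E'
from h import *
o=bot.get_obs(); print({k:np.round(v,3).tolist() for k,v in o.items()})
print([a for a in dir(bot) if a[0]!='_'])
for n in ("top","side","wrist"):
    im,K,d,E=cam(n); cv2.imwrite(f"pics/{n}0.png",im[:,:,::-1])
    print(n,np.round(K,1).tolist(),np.round(E,3).tolist())
    if n=="wrist":continue
    for t in "reject_a sound_a rack reject_bin spares_tray brass_eyepiece sight_tube thumbscrew screwdriver blower".split():
        print(t,[(round(r["score"],2),[int(r["centre"][0]*640),int(r["centre"][1]*400)]) for r in bot.place_of(n,t)])
E
python3 -m creep --help | head -20
```

```text
pics
{'clock': 0.0, 'joint_pos': [1.125, 0.241, 0.004, 1.335, -0.0, 1.571], 'joint_vel': [-0.0, 0.001, -0.0, -0.0, 0.001, -0.001], 'tau': [-0.0, -37.232, 25.241, 0.017, -0.0, 0.0], 'eef_pos': [0.215, 0.451, 0.23], 'tool_rot': [0.221, 0.975, -0.001, -0.0], 'ft_force': [0.342, 0.364, 0.394], 'ft_torque': [0.046, -0.008, -0.034], 'grasp_force': 0.0, 'grip_width': 0.086}
['Unreachable', 'camera', 'get_obs', 'grip_depth', 'job_done', 'look_for', 'place_of']
top [[369.1, 0.0, 318.8], [0.0, 369.1, 196.6], [0.0, 0.0, 1.0]] [[0.004, -1.0, -0.002, 0.0], [-0.993, -0.004, -0.115, 0.533], [0.115, 0.002, -0.993, 1.164], [0.0, 0.0, 0.0, 1.0]]
reject_a [(0.68, [196, 144]), (0.62, [302, 146]), (0.61, [290, 262]), (0.51, [280, 146]), (0.16, [427, 238])]
sound_a [(0.67, [331, 151]), (0.66, [317, 145]), (0.51, [272, 146])]
rack [(0.59, [300, 153]), (0.16, [318, 208])]
reject_bin [(0.96, [231, 222]), (0.66, [400, 210]), (0.3, [399, 171])]
spares_tray [(0.98, [416, 226])]
brass_eyepiece [(0.37, [333, 153])]
sight_tube [(0.63, [293, 222])]
thumbscrew [(0.55, [317, 208])]
screwdriver [(0.75, [397, 173])]
bl
[... 196 characters left out ...]
 0.0, 1.0]]
reject_a [(0.78, [355, 160]), (0.73, [283, 114]), (0.73, [239, 181]), (0.69, [344, 152]), (0.58, [249, 241])]
sound_a [(0.76, [380, 178]), (0.65, [369, 167]), (0.56, [332, 140])]
rack [(0.73, [354, 179])]
reject_bin [(0.73, [239, 179])]
spares_tray [(0.97, [402, 319])]
brass_eyepiece [(0.86, [334, 263])]
sight_tube [(0.84, [287, 220]), (0.47, [334, 263]), (0.2, [289, 156])]
thumbscrew [(0.54, [319, 225])]
screwdriver [(0.58, [434, 261])]
blower [(0.8, [285, 155])]
wrist [[313.8, 0.0, 320.4], [0.0, 313.8, 200.9], [0.0, 0.0, 1.0]] [[0.43, 0.903, 0.0, -0.501], [0.867, -0.413, 0.277, -0.037], [0.251, -0.119, -0.961, 0.38], [0.0, 0.0, 0.0, 1.0]]invalid input: not JSON, or not a number
```

View pics/top0.png

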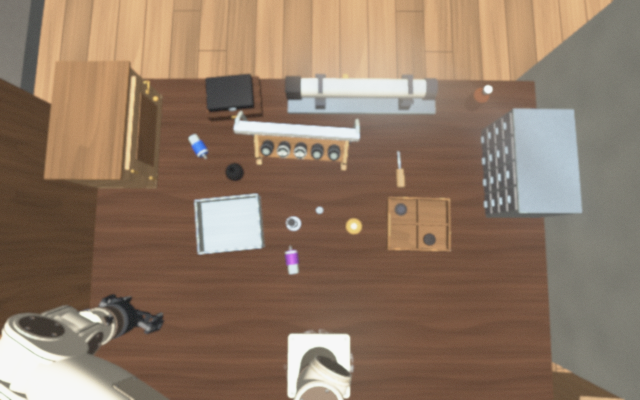

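View pics/side0.png

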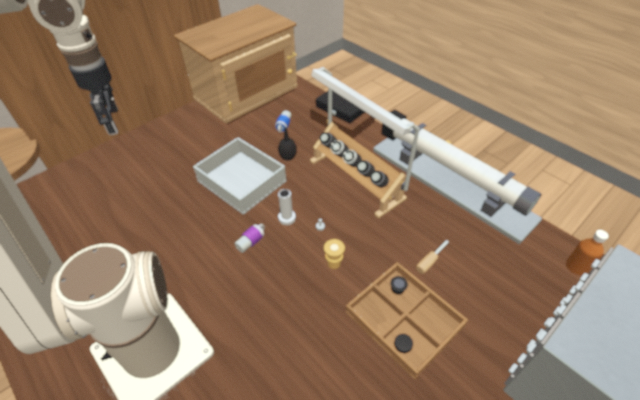

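```bash
python3 - <<'E'
from h import *
im,K,d,E=cam("top")
def f(n,uv,z): print(n,np.round(onz(uv,z,K,d,E),3))
for i,u in enumerate([(267,149),(283,150),(300,151),(317,152),(334,154)]): f("eye%d"%i,u,.115)
f("lampL",(237,127),.3);f("lampR",(360,135),.3); f("lampLback",(240,118),.3);f("lampmid_bot",(298,135),.28);f("lampmid_top",(298,124),.3)
for u in [(195,200),(258,195),(263,248),(198,254)]: f("bin",u,.06)
f("sight",(293,222),.1);f("blower",(234,172),.1);f("brass",(354,226),.068);f("screw",(319,210),.03)
f("rackL",(258,163),.02);f("rackR",(344,167),.02)
im2,K2,d2,E2=cam("side"); cv2.imwrite("pics/sidecrop.png",cv2.resize(im2[100:220,270:430,::-1],None,fx=5,fy=5,interpolation=cv2.INTER_CUBIC))
def tri(a,b):
    o1,v1=ray(a,K,d,E);o2,v2=ray(b,K2,d2,E2);A=np.stack([v1,-v2],1);s=np.linalg.lstsq(A,o2-o1,rcond=None)[0];return np.round(((o1+v1*s[0])+(o2+v2*s[1]))/2,3)
E
```

```text
eye0 [0.669 0.161 0.115]
eye1 [0.666 0.112 0.115]
eye2 [0.663 0.061 0.115]
eye3 [0.66  0.009 0.115]
eye4 [ 0.654 -0.043  0.115]
lampL [0.681 0.213 0.3  ]
lampR [ 0.661 -0.102  0.3  ]
lampLback [0.705 0.206 0.3  ]
lampmid_bot [0.666 0.057 0.28 ]
lampmid_top [0.689 0.056 0.3  ]
bin [0.517 0.395 0.06 ]
bin [0.534 0.195 0.06 ]
bin [0.368 0.176 0.06 ]
bin [0.348 0.378 0.06 ]
sight [0.447 0.08  0.1  ]
blower [0.6   0.264 0.1  ]
brass [ 0.437 -0.107  0.068]
screw [0.49  0.002 0.03 ]
rackL [0.645 0.204 0.02 ]
rackR [ 0.633 -0.08   0.02 ]
```

View pics/sidecrop.png

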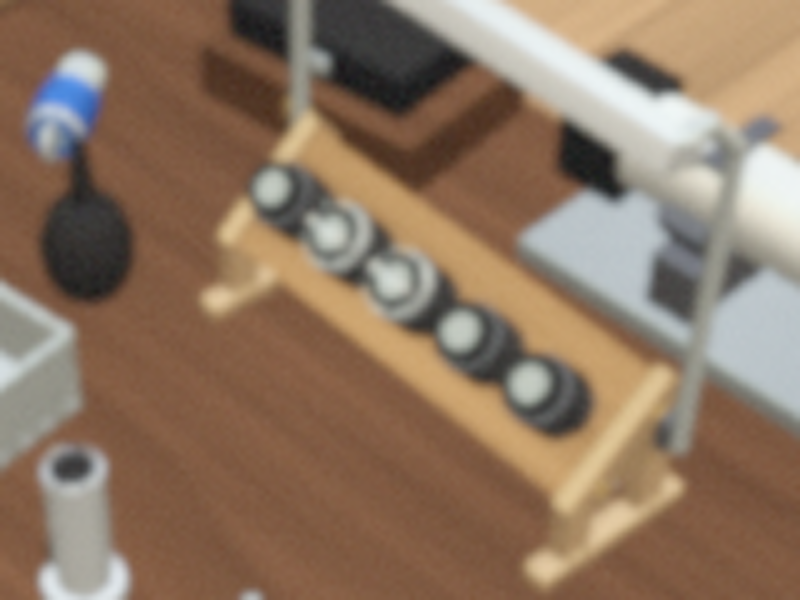

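```bash
python3 -m creep '[0.04,0,0.04,0,0.085, 0.08,0,0.08,0,0.085, 0.10,-0.04,0.12,0,0.085, 0.1,-0.08,0.15,0,0.085, 0.1,-0.12,0.15,0,0.085, 0.1,-0.16,0.15,0,0.085, 0.1,-0.2,0.15,0,0.085, 0.1,-0.24,0.15,0,0.085, 0.1,-0.28,0.15,0,0.085,0.1,-0.30,0.15,0,0.085]'
```

```text
clock: 2.08
eef_pos: [0.3151, 0.1562, 0.3816]
tool_rot: [0.221, 0.975, 0.0, 0.001]
ft_force: [0.9, 0.2, 0.1]
grip_width: 0.0852
grasp_force: 0.0
```

```bash
python3 -m creep '[0.04,-0.01,0.01,0.1,0.085, 0.08,-0.02,0.02,0.2,0.085, 0.12,-0.03,0.03,0.3,0.085, 0.16,-0.04,0.03,0.4,0.085, 0.2,-0.04,0.03,0.5,0.085, 0.24,-0.04,0.03,0.5,0.085, 0.28,-0.04,0.03,0.5,0.085, 0.32,-0.04,0.03,0.5,0.085, 0.36,-0.04,0.03,0.5,0.085, 0.38,-0.04,0.03,0.5,0.085]'; python3 -m creep '[0.04,0,0,0,0.085, 0.08,0,0,0,0.085, 0.12,0,0,0,0.085, 0.12,0,0,0,0.085]'; python3 -c "
from h import *
print(bot.get_obs()['joint_pos'])"
```

```text
clock: 2.92
eef_pos: [0.6422, 0.1083, 0.3964]
tool_rot: [-0.027, 0.999, -0.004, -0.028]
ft_force: [12.1, 1.2, 2.4]
grip_width: 0.0851
grasp_force: 0.0
clock: 3.25
eef_pos: [0.6409, 0.0939, 0.4062]
tool_rot: [-0.027, 0.999, -0.003, -0.022]
ft_force: [-0.9, 0.4, 0.7]
grip_width: 0.0853
grasp_force: 0.0
[ 1.45784053e-01  7.40837398e-01  1.27455941e+00  2.14920531e+00
 -7.68350352e-04  9.18027905e-02]
```

```bash
python3 -m creep '[-0.02,0,0.04,0,0.085, -0.02,0,0.08,0,0.085, -0.02,0,0.12,0,0.085, -0.02,0,0.16,0,0.085, -0.02,0,0.16,0,0.085]'; python3 -c "
from h import *
print(bot.get_obs()['joint_pos'])"
```

```text
clock: 3.67
eef_pos: [0.6274, 0.0953, 0.4518]
tool_rot: [-0.027, 1.0, 0.001, 0.013]
ft_force: [-1.2, -0.1, 0.0]
grip_width: 0.0847
grasp_force: 0.0
[ 1.50938625e-01  6.69953342e-01  1.27490913e+00  2.14889817e+00
 -5.51169146e-04  9.64024334e-02]
```

```bash
python3 -m creep '[0,0,0.04,0,0.085, 0,0,0.08,0,0.085, 0,0,0.12,0,0.085, 0,0,0.16,0,0.085, 0,0,0.2,0,0.085, 0,0,0.2,0,0.085]'; python3 -m creep '[-0.04,0,0,0,0.085, -0.08,0,-0.02,0,0.085, -0.12,0,-0.04,0,0.085,-0.12,0,-0.04,0,0.085]'; python3 -c "
from h import *
print(bot.get_obs()['joint_pos'])"
```

```text
clock: 4.17
eef_pos: [0.6133, 0.0929, 0.4902]
tool_rot: [-0.027, 0.999, 0.005, 0.044]
ft_force: [1.2, 0.1, -0.5]
grip_width: 0.085
grasp_force: 0.0
clock: 4.5
eef_pos: [0.4993, 0.0931, 0.451]
tool_rot: [-0.027, 0.999, 0.005, 0.043]
ft_force: [0.9, 1.0, 2.5]
grip_width: 0.085
grasp_force: 0.0
[ 0.18652615  0.21235985  0.53425309  1.8057595  -0.00377676  0.13251007]
```

```bash
cat > fk.py <<'E'
import numpy as np
D=[(.241,.004,1.335,.4996,.230),(.7408,1.2746,2.1492,.6478,.4062),(.670,1.2749,2.1489,.6346,.4518),(.2124,.5343,1.8058,.5079,.4510)]
A=[];b=[]
for j2,j3,j4,r,z in D:
    f=j2-j3;t=f+j4
    A+=[[np.sin(j2),np.cos(f),np.cos(t),np.sin(f),0],[np.cos(j2),-np.sin(f),-np.sin(t),np.cos(f),1]];b+=[r,z]
# 1e-? ridge keeps offset small
p=np.linalg.lstsq(np.array(A),np.array(b),rcond=None)[0]
def fk(j2,j3,j4):
    f=j2-j3;t=f+j4
    return np.array([[np.sin(j2),np.cos(f),np.cos(t),np.sin(f),0],[np.cos(j2),-np.sin(f),-np.sin(t),np.cos(f),1]])@p,np.pi/2-t
if __name__=="__main__":
    print(p,np.array(A)@p-b)
    for j2 in np.arange(.7,-.3,-.1): print(round(j2,2),fk(j2,1.275,2.149))
    for j3 in (1.2,1,.8,.6,.4): print([ (round(j2,1),np.round(np.r_[fk(j2,j3,2.149)],2).tolist() if 0 else (np.round(fk(j2,j3,2.149)[0],2).tolist(),round(fk(j2,j3,2.149)[1],2))) for j2 in (0.4,0,-.4,-.8)])
E
python3 fk.py; python3 - <<'E'
from h import *
from scipy.optimize import fsolve
o=bot.get_obs(); c=bot.camera("wrist"); print(np.round(c["T_tool_cam"],3).tolist())
Rc=R.from_quat(o["tool_rot"]); print(o["tool_rot"])
az=o["joint_pos"][0]; lat=np.array([-np.sin(az),np.cos(az),0])
for s in (1,-1):
    b=np.array([0,s*np.sin(np.radians(40)),-np.cos(np.radians(40))]) # world up in tool frame
    def g(v):
        Rn=R.from_rotvec(-v[1]*lat)*R.from_euler("z",v[0])*Rc
        return (Rn.inv().apply([0,0,1])-b)[:2]
    for t0 in (1.5,-1.5):
        v,_,ier,_=fsolve(g,[t0,.7],full_output=1)
        Rn=R.from_rotvec(-v[1]*lat)*R.from_euler("z",v[0])*Rc
        print(s,t0,v,ier,Rn.apply([[0,0,1],[0,1,0]]).round(3).tolist())
E
```

```text
[0.49245642 0.39178176 0.40193888 0.00756709 0.23857734] [ 5.94920409e-05  2.33161316e-04  5.30390763e-05  9.22259746e-05
 -6.19198752e-05  3.52677525e-06  6.04175333e-05 -3.28914066e-04]
0.7 (array([0.64062645, 0.43270676]), np.float64(-0.0032036732051035077))
0.6 (array([0.61804538, 0.49569285]), np.float64(0.09679632679489636))
0.5 (array([0.58928901, 0.55610993]), np.float64(0.19679632679489645))
0.4 (array([0.55464465, 0.61335432]), np.float64(0.29679632679489654))
0.3 (array([0.51445847, 0.66685407]), np.float64(0.3967963267948964))
0.2 (array([0.46913199, 0.71607461]), np.float64(0.49679632679489627))
0.1 (array([0.4191181 , 0.76052417]), np.float64(0.5967963267948964))
0.0 (array([0.36491652, 0.7997586 ]), np.float64(0.6967963267948964))
-0.1 (array([0.30706882, 0.83338589]), np.float64(0.7967963267948963))
-0.2 (array([0.24615298, 0.86107006]), np.float64(0.8967963267948962))
[(0.4, ([0.55, 0.59], 0.22)), (0, ([0.37, 0.77], 0.62)), (-0.4, ([0.13, 0.87], 1.02)), (-0.8, ([-0.13, 0.88], 1.42))]
[(0.4, ([0.52, 0.52], 0.02)), (0, ([0.37, 0.7], 0.42)), (-0.4, ([0.16, 0.81], 0.82))
[... 185 characters left out ...]
 ([0.33, 0.56], 0.02)), (-0.4, ([0.18, 0.66], 0.42)), (-0.8, ([0.0, 0.7], 0.82))]
[(0.4, ([0.36, 0.36], -0.58)), (0, ([0.29, 0.49], -0.18)), (-0.4, ([0.16, 0.59], 0.22)), (-0.8, ([0.02, 0.62], 0.62))]
[[0.001, -0.961, -0.277, 0.069], [1.0, 0.001, 0.0, 0.001], [-0.0, -0.277, 0.961, -0.144], [0.0, 0.0, 0.0, 1.0]]
[-0.02689718  0.99869163  0.00503926  0.04319929]
1 1.5 [ 1.59939143 -0.69489256] 1 [[-0.642, -0.033, -0.766], [-0.765, -0.039, 0.643]]
1 -1.5 [-1.54220122  0.69489256] 1 [[0.642, 0.033, -0.766], [0.765, 0.039, 0.643]]
-1 1.5 [1.80500192 0.7102939 ] 1 [[0.61, 0.202, -0.766], [-0.727, -0.241, -0.643]]
-1 -1.5 [-1.33659074 -0.7102939 ] 1 [[-0.61, -0.202, -0.766], [0.727, 0.241, -0.643]]
```

```bash
python3 -m creep '[0,0,0.01,-0.125,0.085, 0,0,0.02,-0.25,0.085, 0,0,0.03,-0.375,0.085, 0,0,0.03,-0.5,0.085, 0,0,0.03,-0.625,0.085, 0,0,0.03,-0.75,0.085, 0,0,0.03,-0.875,0.085, 0,0,0.03,-1.0,0.085, 0,0,0.03,-1.125,0.085, 0,0,0.03,-1.25,0.085]'; python3 -m creep '[0,0,0,-0.12,0.085, 0,0,0,-0.24,0.085, 0,0,0,-0.29,0.085, -0.015,-0.003,0.037,-0.29,0.085, -0.03,-0.006,0.074,-0.29,0.085, -0.045,-0.009,0.111,-0.29,0.085, -0.06,-0.012,0.148,-0.29,0.085, -0.075,-0.015,0.185,-0.29,0.085, -0.09,-0.018,0.222,-0.29,0.085, -0.105,-0.021,0.259,-0.29,0.085]'; python3 -c "
from h import *
o=bot.get_obs();print(o['joint_pos']);Rt=R.from_quat(o['tool_rot']).as_matrix();print(Rt.round(3),np.arccos(-Rt[2,2]))"
```

```text
clock: 5.38
eef_pos: [0.4995, 0.0932, 0.4825]
tool_rot: [0.565, 0.824, -0.022, 0.038]
ft_force: [-0.2, -0.5, 0.2]
grip_width: 0.085
grasp_force: 0.0
clock: 6.22
eef_pos: [0.4053, 0.0661, 0.5552]
tool_rot: [0.675, 0.736, -0.011, 0.046]
ft_force: [0.4, -0.5, 0.1]
grip_width: 0.0854
grasp_force: 0.0
[ 0.22713207  0.16387075  0.77539273  2.14901258 -0.08858126  1.70960773]
[[-0.085  0.995  0.052]
 [ 0.993  0.089 -0.079]
 [-0.083  0.045 -0.996]] 0.09462033540976808
```

```bash
cat > st.py <<'E'
from h import *
o=bot.get_obs();Rt=R.from_quat(o['tool_rot']).as_matrix();u=Rt.T@[0,0,1]
print('j',np.round(o['joint_pos'],3),'p',np.round(o['eef_pos'],3),'z',Rt[:,2].round(3),'y',Rt[:,1].round(3),'up in tool',u.round(3),'(want 0,.643,-.766)',np.degrees(np.arccos(-Rt[2,2])).round(2),'az',np.degrees(np.arctan2(Rt[1,2],Rt[0,2])).round(1))
E
for i in 1 2; do python3 -m creep '[0,0,0.04,0,0.085,0,0,0.08,0,0.085,0,0,0.12,0,0.085,0,0,0.16,0,0.085,0,0,0.2,0,0.085,0,0,0.24,0,0.085,0,0,0.28,0,0.085,0,0,0.32,0,0.085,0,0,0.36,0,0.085,0,0,0.4,0,0.085]' >/dev/null; python3 st.py; done
```

```text
j [ 0.189  0.108  0.764  2.149 -0.088  1.668] p [0.388 0.047 0.574] z [ 0.093 -0.072 -0.993] y [0.992 0.092 0.086] up in tool [-0.079  0.086 -0.993] (want 0,.643,-.766) 6.73 az -37.6
j [ 0.146  0.071  0.772  2.149 -0.085  1.621] p [0.378 0.03  0.59 ] z [ 0.133 -0.066 -0.989] y [0.988 0.094 0.126] up in tool [-0.078  0.126 -0.989] (want 0,.643,-.766) 8.52 az -26.5
```

```bash
python3 -m creep '[0.04,0.01,0,0,0.085,0.08,0.02,0,0,0.085,0.12,0.03,0,0,0.085,0.16,0.04,0,0,0.085,0.2,0.05,0,0,0.085,0.22,0.05,0.04,0,0.085,0.2,0.05,0.08,0,0.085,0.19,0.05,0.12,0,0.085,0.18,0.05,0.16,0,0.085,0.17,0.05,0.2,0,0.085]' >/dev/null; python3 st.py;  for i in 1 2; do python3 -m creep '[-0.015,0,0.04,0,0.085,-0.03,0,0.08,0,0.085,-0.045,0,0.12,0,0.085,-0.06,0,0.16,0,0.085,-0.075,0,0.2,0,0.085,-0.09,0,0.24,0,0.085,-0.105,0,0.28,0,0.085,-0.12,0,0.32,0,0.085,-0.135,0,0.36,0,0.085,-0.15,0,0.4,0,0.085]' >/dev/null; python3 st.py; done
```

```text
j [ 0.177  0.357  1.1    2.15  -0.09   1.648] p [0.518 0.065 0.576] z [ 0.176 -0.06  -0.983] y [0.981 0.097 0.17 ] up in tool [-0.075  0.17  -0.983] (want 0,.643,-.766) 10.72 az -18.7
j [ 0.185  0.108  0.886  2.149 -0.092  1.653] p [0.405 0.047 0.616] z [ 0.212 -0.054 -0.976] y [0.974 0.099 0.206] up in tool [-0.073  0.206 -0.976] (want 0,.643,-.766) 12.61 az -14.2
j [ 0.169 -0.055  0.765  2.149 -0.088  1.634] p [0.33  0.029 0.633] z [ 0.25  -0.047 -0.967] y [0.964 0.101 0.245] up in tool [-0.07   0.245 -0.967] (want 0,.643,-.766) 14.76 az -10.5
```

```bash
python3 -m creep '[0.04,0.01,0,0,0.085,0.08,0.02,0,0,0.085,0.12,0.03,0,0,0.085,0.16,0.03,0,0,0.085,0.2,0.03,0,0,0.085,0.24,0.03,0,0,0.085,0.25,0.03,0.04,0,0.085,0.25,0.03,0.08,0,0.085,0.25,0.03,0.12,0,0.085,0.25,0.03,0.16,0,0.085]' >/dev/null; python3 st.py;  for i in 1; do python3 -m creep '[0,0,0.04,0,0.085,0,0,0.08,0,0.085,0,0,0.12,0,0.085,0,0,0.16,0,0.085,0,0,0.2,0,0.085,0,0,0.24,0,0.085,0,0,0.28,0,0.085,0,0,0.32,0,0.085,0,0,0.36,0,0.085,0,0,0.4,0,0.085]' ; python3 st.py; done
```

```text
j [ 0.139  0.366  1.234  2.15  -0.082  1.601] p [0.537 0.05  0.618] z [ 0.293 -0.042 -0.955] y [0.952 0.103 0.287] up in tool [-0.07   0.287 -0.955] (want 0,.643,-.766) 17.2 az -8.1
clock: 12.05
eef_pos: [0.4864, 0.0355, 0.6498]
tool_rot: [0.662, 0.73, 0.098, 0.137]
ft_force: [0.2, 0.4, 0.7]
grip_width: 0.0851
grasp_force: 0.0
j [ 0.121  0.249  1.157  2.149 -0.078  1.581] p [0.486 0.036 0.65 ] z [ 0.329 -0.038 -0.943] y [0.94  0.105 0.324] up in tool [-0.071  0.324 -0.943] (want 0,.643,-.766) 19.37 az -6.6
```

```bash
python3 -m creep '[0.03,0,0.03,0,0.085,0.06,0,0.06,0,0.085,0.09,0,0.09,0,0.085,0.12,0,0.12,0,0.085,0.12,0,0.16,0,0.085]' >/dev/null; python3 st.py;  python3 -m creep '[0,0,0.4,0,0.085,0,0,0.4,0,0.085,0,0,0.4,0,0.085,0,0,0.4,0,0.085,0,0,0.4,0,0.085]' >/dev/null; python3 st.py; python3 -m creep '[0,0,0.04,0,0.085]' >/dev/null; python3 st.py;python3 -m creep '[0,0,0.04,0,0.085]' >/dev/null; python3 st.py
```

```text
j [ 0.096  0.336  1.272  2.149 -0.071  1.555] p [0.53  0.03  0.648] z [ 0.355 -0.037 -0.934] y [0.931 0.106 0.349] up in tool [-0.072  0.349 -0.934] (want 0,.643,-.766) 20.89 az -6.0
j [ 0.081  0.279  1.275  2.149 -0.066  1.537] p [0.506 0.021 0.678] z [ 0.409 -0.033 -0.912] y [0.909 0.108 0.403] up in tool [-0.074  0.403 -0.912] (want 0,.643,-.766) 24.21 az -4.6
j [ 0.08   0.261  1.271  2.148 -0.067  1.535] p [0.498 0.02  0.686] z [ 0.423 -0.033 -0.906] y [0.902 0.108 0.417] up in tool [-0.075  0.417 -0.906] (want 0,.643,-.766) 25.08 az -4.4
j [ 0.08   0.234  1.273  2.149 -0.068  1.533] p [0.486 0.019 0.7  ] z [ 0.448 -0.032 -0.894] y [0.89  0.109 0.442] up in tool [-0.077  0.442 -0.894] (want 0,.643,-.766) 26.67 az -4.0
```

```bash
for i in 1 2 3 4 5 6 7; do python3 -m creep '[0,0,0.04,0,0.085]' >/dev/null; done; python3 st.py; for i in 1 2; do python3 -m creep '[-0.01,0,0.04,0,0.085]' >/dev/null; done; python3 st.py
```

```text
j [ 0.087  0.082  1.275  2.149 -0.079  1.528] p [0.411 0.012 0.769] z [ 0.579 -0.029 -0.815] y [0.812 0.114 0.573] up in tool [-0.089  0.573 -0.815] (want 0,.643,-.766) 35.45 az -2.8
j [ 0.088  0.032  1.274  2.149 -0.081  1.525] p [0.384 0.009 0.789] z [ 0.619 -0.026 -0.785] y [0.782 0.115 0.613] up in tool [-0.092  0.613 -0.785] (want 0,.643,-.766) 38.28 az -2.4
```

```bash
python3 -m creep '[-0.01,0,0.03,0,0.085]' >/dev/null; python3 st.py; python3 -m creep '[0.0125,0.006,-0.037,-0.03,0.085,0.025,0.012,-0.074,-0.03,0.085,0.0375,0.018,-0.111,-0.03,0.085,0.05,0.024,-0.148,-0.03,0.085,0.0625,0.03,-0.185,-0.03,0.085,0.075,0.036,-0.222,-0.03,0.085,0.0875,0.042,-0.259,-0.03,0.085,0.1,0.048,-0.296,-0.03,0.085,0.1125,0.054,-0.333,-0.03,0.085,0.125,0.06,-0.37,-0.03,0.085]' >/dev/null; python3 -m creep '[0.0125,0.006,-0.037,0,0.085,0.025,0.012,-0.074,0,0.085,0.0375,0.018,-0.111,0,0.085,0.05,0.024,-0.148,0,0.085,0.064,0.032,-0.19,0,0.085,0.064,0.032,-0.19,0,0.085]'; python3 st.py
python3 - <<'E'
from h import *
im,K,d,E=cam("wrist"); cv2.imwrite("pics/w1.png",im[:,:,::-1]); np.savez("w1.npz",K=K,d=d,E=E)
for t in ("reject_a","sound_a","rack"): print(t,[(round(r["score"],2),[int(r["centre"][0]*640),int(r["centre"][1]*400)]) for r in bot.place_of("wrist",t)])
E
```

```text
j [ 0.088  0.01   1.275  2.149 -0.081  1.523] p [0.372 0.008 0.797] z [ 0.636 -0.025 -0.771] y [0.768 0.116 0.63 ] up in tool [-0.093  0.63  -0.771] (want 0,.643,-.766) 39.55 az -2.3
clock: 15.22
eef_pos: [0.5499, 0.0955, 0.251]
tool_rot: [0.64, 0.694, 0.205, 0.258]
ft_force: [-1.3, 0.7, -1.4]
grip_width: 0.0851
grasp_force: 0.0
j [ 0.295 -0.079 -0.527  0.485 -0.227  1.71 ] p [0.55  0.095 0.251] z [ 0.621 -0.047 -0.783] y [0.783 0.096 0.615] up in tool [-0.096  0.615 -0.783] (want 0,.643,-.766) 38.49 az -4.3
reject_a [(0.76, [324, 147]), (0.57, [316, 196]), (0.22, [70, 171]), (0.2, [328, 105])]
sound_a [(0.88, [309, 272]), (0.82, [310, 233])]
rack [(0.71, [323, 148]), (0.69, [281, 173])]
```

View pics/w1.png

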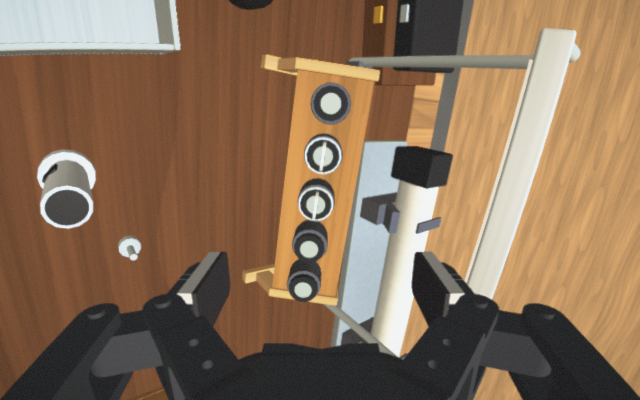

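```bash
cat > fit.py <<'E'
from h import *
from scipy.optimize import least_squares
f=np.load("w1.npz");K,d,E=f["K"],f["d"],f["E"]
ys=np.array([2,1,0,-1,-2])*.052; uv=np.array([(331,103),(322.5,155),(316,203),(309,248),(302,289)],float)
s,c=np.sin(np.radians(40)),np.cos(np.radians(40))
def pts(v,ze):
    cy,sy=np.cos(v[2]),np.sin(v[2]); X=-ze*s
    return np.stack([v[0]+cy*X-sy*ys, v[1]+sy*X+cy*ys, np.full(5,.08+ze*c+v[3])],1)
r=least_squares(lambda v:np.r_[(proj(pts(v,.044),K,d,E)-uv).ravel(),v[3]*1000],[.69,.06,-.07,0])
print(r.x,(proj(pts(r.x,.044),K,d,E)-uv).round(1).tolist())
P=pts(r.x,0); print(P.round(4).tolist()); print("net origins",proj(P,K,d,E).round(0).tolist())
o=bot.get_obs(); z=R.from_quat(o["tool_rot"]).as_matrix()[:,2]
a=np.array([-s*np.cos(r.x[2]),-s*np.sin(r.x[2]),c]);print("axis",a.round(3),"angle off deg",np.degrees(np.arccos(-z@a)))
for i in (1,2):
    g=P[i]+a*.024-z*-.019; # TCP so grasp point at z_e 24
    for so in (.1,.06,0): print(i,so,"TCP",(g+a*so).round(4),"delta",(g+a*so-o["eef_pos"]).round(4))
E
python3 fit.py
```

```text
[ 6.85502608e-01  6.14996114e-02 -6.89418655e-02 -8.32628206e-05] [[0.1, -0.4], [0.5, 0.1], [-0.5, 0.6], [-0.4, 0.1], [0.4, -0.4]]
[[0.6927, 0.1653, 0.0799], [0.6891, 0.1134, 0.0799], [0.6855, 0.0615, 0.0799], [0.6819, 0.0096, 0.0799], [0.6783, -0.0423, 0.0799]]
net origins [[331.0, 104.0], [324.0, 150.0], [317.0, 193.0], [311.0, 233.0], [305.0, 270.0]]
axis [-0.641  0.044  0.766] angle off deg 0.4379885764447479
1 0.1 TCP [0.6216 0.118  0.1603] delta [ 0.0665  0.0218 -0.104 ]
1 0.06 TCP [0.6473 0.1163 0.1296] delta [ 0.0921  0.02   -0.1346]
1 0 TCP [0.6858 0.1136 0.0837] delta [ 0.1306  0.0174 -0.1806]
2 0.1 TCP [0.6181 0.0662 0.1603] delta [ 0.0629 -0.0301 -0.104 ]
2 0.06 TCP [0.6437 0.0644 0.1296] delta [ 0.0886 -0.0318 -0.1346]
2 0 TCP [0.6822 0.0617 0.0837] delta [ 0.127  -0.0345 -0.1806]
```

```bash
python3 -m creep '[0.022,0.007,-0.035,0,0.085,0.044,0.014,-0.07,0,0.085,0.0665,0.022,-0.104,0,0.085,0.0665,0.022,-0.104,0,0.085,0.083,0.021,-0.123,0,0.085,0.099,0.02,-0.142,0,0.085,0.115,0.018,-0.162,0,0.085,0.115,0.018,-0.162,0,0.085]'; python3 st.py; python3 fit.py | tail -3 | head -6; python3 fit.py | grep "^1 0 "
```

```text
clock: 16.08
eef_pos: [0.6713, 0.1135, 0.0998]
tool_rot: [0.64, 0.69, 0.211, 0.263]
ft_force: [0.2, 0.4, -0.9]
grip_width: 0.0851
grasp_force: 0.0
j [ 0.26   0.352 -0.501  0.057 -0.208  1.684] p [0.671 0.113 0.1  ] z [ 0.633 -0.045 -0.773] y [0.773 0.091 0.628] up in tool [-0.093  0.628 -0.773] (want 0,.643,-.766) 39.42 az -4.1
2 0.1 TCP [0.618  0.0661 0.1602] delta [-0.0533 -0.0474  0.0605]
2 0.06 TCP [0.6437 0.0644 0.1296] delta [-0.0276 -0.0491  0.0298]
2 0 TCP [0.6821 0.0617 0.0836] delta [ 0.0109 -0.0518 -0.0161]
1 0 TCP [0.6857 0.1136 0.0836] delta [ 0.0144  0.0001 -0.0161]
```

```bash
python3 -m creep '[0.007,0,-0.008,0,0.085,0.0135,0,-0.015,0,0.085,0.0135,0,-0.015,0,0.085,0.0135,0,-0.015,0,0.03,0.0135,0,-0.015,0,0.03,0.0135,0,-0.015,0,0.03,0.0135,0,-0.015,0,0.03,0.0135,0,-0.015,0,0.03,0.0135,0,-0.015,0,0.03]'; python3 fit.py | grep "^1 0 "
```

```text
clock: 16.83
eef_pos: [0.6824, 0.1143, 0.0858]
tool_rot: [0.64, 0.691, 0.211, 0.263]
ft_force: [-6.6, 0.6, 5.3]
grip_width: 0.0382
grasp_force: 59.2
1 0 TCP [0.6857 0.1136 0.0836] delta [ 0.0033 -0.0007 -0.0022]
```

```bash
python3 -m creep '[-0.0064,0.0004,0.0077,0,0.03,-0.0128,0.001,0.0153,0,0.03,-0.0192,0.0013,0.023,0,0.03,-0.0256,0.0018,0.0306,0,0.03,-0.0385,0.0026,0.046,0,0.03,-0.0513,0.0035,0.0613,0,0.03,-0.064,0.0044,0.0766,0,0.03,-0.077,0.005,0.092,0,0.03,-0.096,0.0066,0.115,0,0.03]'; python3 st.py; python3 - <<'E'
from h import *
im,K,d,E=cam("wrist"); cv2.imwrite("pics/w2.png",im[:,:,::-1])
E
```

```text
clock: 17.58
eef_pos: [0.5843, 0.1202, 0.1987]
tool_rot: [0.64, 0.691, 0.21, 0.262]
ft_force: [-0.1, 0.1, -1.5]
grip_width: 0.0382
grasp_force: 60.6
j [ 0.328  0.059 -0.552  0.316 -0.248  1.739] p [0.584 0.12  0.199] z [ 0.63  -0.045 -0.775] y [0.775 0.093 0.625] up in tool [-0.093  0.625 -0.775] (want 0,.643,-.766) 39.16 az -4.1
```

View pics/w2.png

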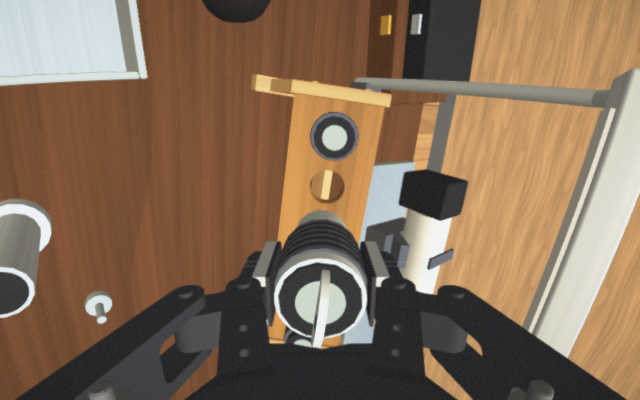

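```bash
python3 -m creep '[-0.02,0.03,0.01,0,0.03,-0.04,0.065,0.01,0,0.03,-0.06,0.1,0.01,0,0.03,-0.08,0.135,0.01,0,0.03,-0.1,0.17,0,0,0.03,-0.119,0.206,-0.02,0,0.03,-0.119,0.206,-0.05,0,0.03,-0.119,0.206,-0.08,0,0.03,-0.119,0.206,-0.09,0,0.03]'; python3 st.py; python3 - <<'E'
from h import *
im,K,d,E=cam("side"); cv2.imwrite("pics/s2.png",cv2.resize(im[60:260,100:360,::-1],None,fx=3,fy=3))
im,K,d,E=cam("top")
print(bot.place_of("top","reject_bin")[:1])
for u in [(195,200),(258,195),(263,248),(198,254)]: print(onz(u,.06,K,d,E).round(3))
E
```

```text
clock: 18.38
eef_pos: [0.4639, 0.3255, 0.1051]
tool_rot: [0.638, 0.693, 0.208, 0.262]
ft_force: [-0.9, -0.9, -2.6]
grip_width: 0.0383
grasp_force: 60.9
j [ 0.893  0.256 -0.58   0.303 -0.545  2.259] p [0.464 0.326 0.105] z [ 0.628 -0.046 -0.777] y [0.777 0.099 0.622] up in tool [-0.098  0.622 -0.777] (want 0,.643,-.766) 39.03 az -4.2
[{'centre': [0.3638, 0.5637], 'score': 0.82}]
[0.517 0.395 0.06 ]
[0.534 0.195 0.06 ]
[0.368 0.176 0.06 ]
[0.348 0.378 0.06 ]
```

View pics/s2.png

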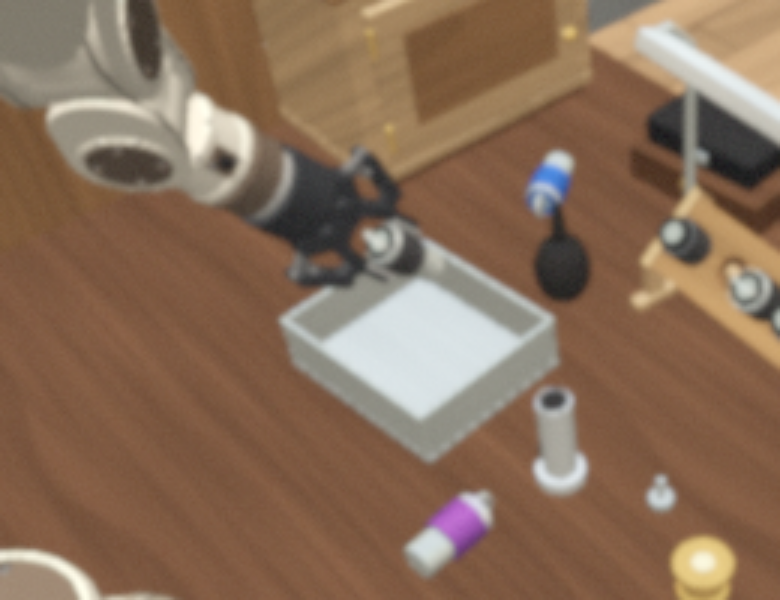

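```bash
python3 -m creep '[0,0,-0.02,0,0.03,0,0,-0.036,0,0.03,0,0,-0.046,0,0.03,0,0,-0.052,0,0.03,0,0,-0.052,0,0.03]'; python3 -m creep '[0,0,-0.003,0,0.03,0,0,-0.003,0,0.03]'; python3 st.py
```

```text
clock: 18.95
eef_pos: [0.4679, 0.3265, 0.058]
tool_rot: [0.64, 0.691, 0.211, 0.262]
ft_force: [-0.3, 1.0, -1.8]
grip_width: 0.0383
grasp_force: 60.9
clock: 19.12
eef_pos: [0.4683, 0.3272, 0.0558]
tool_rot: [0.64, 0.69, 0.212, 0.262]
ft_force: [0.2, 0.2, -1.4]
grip_width: 0.0383
grasp_force: 60.9
j [ 0.889  0.355 -0.629  0.145 -0.546  2.259] p [0.468 0.327 0.056] z [ 0.634 -0.043 -0.772] y [0.772 0.091 0.629] up in tool [-0.091  0.629 -0.772] (want 0,.643,-.766) 39.44 az -3.9
```

```bash
python3 -m creep '[0,0,-0.004,0,0.03,0,0,-0.008,0,0.03,0,0,-0.008,0,0.03]'; python3 -m creep '[0,0,-0.003,0,0.03,0,0,-0.003,0,0.03]'
```

```text
clock: 19.37
eef_pos: [0.4674, 0.3264, 0.0461]
tool_rot: [0.64, 0.691, 0.211, 0.262]
ft_force: [0.3, -0.3, -2.5]
grip_width: 0.0383
grasp_force: 60.9
clock: 19.53
eef_pos: [0.4674, 0.3264, 0.0431]
tool_rot: [0.64, 0.691, 0.211, 0.262]
ft_force: [0.8, 0.5, -1.0]
grip_width: 0.0384
grasp_force: 60.9
```

```bash
python3 -m creep '[0,0,0,0,0.041,0,0,0,0,0.045,0,0,0,0,0.05,0,0,0,0,0.056,0,0,0,0,0.062,0,0,0,0,0.062]'; python3 -m creep '[-0.008,0,0.01,0,0.062,-0.016,0.001,0.02,0,0.065,-0.032,0.002,0.038,0,0.07,-0.05,0.003,0.06,0,0.08,-0.075,0.005,0.09,0,0.085,-0.1,0.007,0.12,0,0.085]'; python3 - <<'E'
from h import *
im,K,d,E=cam("wrist"); cv2.imwrite("pics/w3.png",im[:,:,::-1])
E
```

```text
clock: 20.03
eef_pos: [0.4677, 0.3267, 0.0438]
tool_rot: [0.64, 0.691, 0.211, 0.263]
ft_force: [-1.0, 0.2, -0.8]
grip_width: 0.0617
grasp_force: 0.2
clock: 20.53
eef_pos: [0.3667, 0.3327, 0.1644]
tool_rot: [0.64, 0.691, 0.21, 0.263]
ft_force: [-0.2, 1.3, -0.9]
grip_width: 0.0851
grasp_force: 0.0
```

View pics/w3.png

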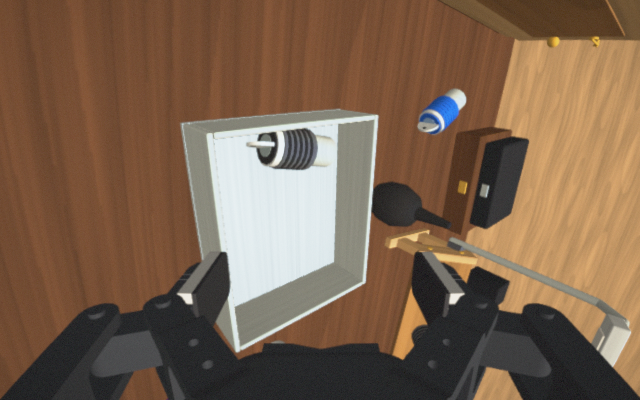

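```bash
python3 -m creep '[0.015,-0.02,0.025,0,0.085,0.035,-0.05,0.045,0,0.085,0.06,-0.08,0.06,0,0.085,0.08,-0.115,0.075,0,0.085,0.1,-0.15,0.09,0,0.085,0.125,-0.185,0.095,0,0.085,0.15,-0.22,0.095,0,0.085,0.173,-0.258,0.09,0,0.085,0.19,-0.264,0.07,0,0.085,0.19,-0.264,0.07,0,0.085]'; python3 - <<'E'
from h import *
cam("wrist")
E
python3 st.py; python3 fit.py | grep -E "^(2|axis)"
```

```text
clock: 21.42
eef_pos: [0.5587, 0.0651, 0.2311]
tool_rot: [0.642, 0.689, 0.209, 0.263]
ft_force: [-0.7, 0.8, -0.5]
grip_width: 0.0849
grasp_force: 0.0
j [ 0.219 -0.064 -0.58   0.392 -0.185  1.654] p [0.557 0.067 0.231] z [ 0.629 -0.048 -0.775] y [0.776 0.089 0.624] up in tool [-0.094  0.624 -0.775] (want 0,.643,-.766) 39.15 az -4.4
axis [-0.641  0.044  0.766] angle off deg 0.8970229971028593
2 0.1 TCP [0.6179 0.0661 0.1602] delta [ 0.0605 -0.0006 -0.0711]
2 0.06 TCP [0.6436 0.0643 0.1295] delta [ 0.0862 -0.0024 -0.1017]
2 0 TCP [0.6821 0.0616 0.0836] delta [ 0.1247 -0.005  -0.1477]
```

Aligned with the second reject; go in along the axis.

```bash
python3 -m creep '[0.03,0,-0.036,0,0.085,0.06,-0.001,-0.071,0,0.085,0.077,-0.002,-0.091,0,0.085,0.094,-0.003,-0.111,0,0.085,0.11,-0.004,-0.13,0,0.085,0.11,-0.004,-0.13,0,0.085,0.11,-0.004,-0.13,0,0.085]'; python3 fit.py | grep -E "^2 0 "
```

```text
clock: 22.05
eef_pos: [0.6668, 0.0665, 0.1021]
tool_rot: [0.64, 0.692, 0.21, 0.261]
ft_force: [-0.2, -0.4, 0.2]
grip_width: 0.0851
grasp_force: 0.0
2 0 TCP [0.6821 0.0617 0.0836] delta [ 0.0153 -0.0048 -0.0185]
```

```bash
python3 -m creep '[0.007,-0.003,-0.008,0,0.085,0.0145,-0.004,-0.017,0,0.085,0.0145,-0.004,-0.017,0,0.085,0.0145,-0.004,-0.017,0,0.03,0.0145,-0.004,-0.017,0,0.03,0.0145,-0.004,-0.017,0,0.03,0.0145,-0.004,-0.017,0,0.03,0.0145,-0.004,-0.017,0,0.03,0.0145,-0.004,-0.017,0,0.03]'; python3 -m creep '[-0.0064,0.0004,0.0077,0,0.03,-0.0128,0.001,0.0153,0,0.03,-0.0192,0.0013,0.023,0,0.03,-0.0256,0.0018,0.0306,0,0.03,-0.0385,0.0026,0.046,0,0.03,-0.0513,0.0035,0.0613,0,0.03,-0.064,0.0044,0.0766,0,0.03,-0.077,0.005,0.092,0,0.03,-0.096,0.0066,0.115,0,0.03]'; python3 st.py; python3 - <<'E'
from h import *
im,K,d,E=cam("wrist"); cv2.imwrite("pics/w4.png",im[:,:,::-1])
E
```

```text
clock: 22.8
eef_pos: [0.6807, 0.0617, 0.0868]
tool_rot: [0.64, 0.691, 0.211, 0.262]
ft_force: [-7.7, 0.8, 4.4]
grip_width: 0.0387
grasp_force: 59.0
clock: 23.55
eef_pos: [0.5847, 0.068, 0.2017]
tool_rot: [0.64, 0.691, 0.21, 0.262]
ft_force: [0.5, -0.8, 0.2]
grip_width: 0.0384
grasp_force: 60.6
j [ 0.205  0.027 -0.583  0.294 -0.173  1.639] p [0.585 0.068 0.202] z [ 0.632 -0.045 -0.774] y [0.774 0.092 0.626] up in tool [-0.093  0.626 -0.774] (want 0,.643,-.766) 39.28 az -4.1
```

View pics/w4.png

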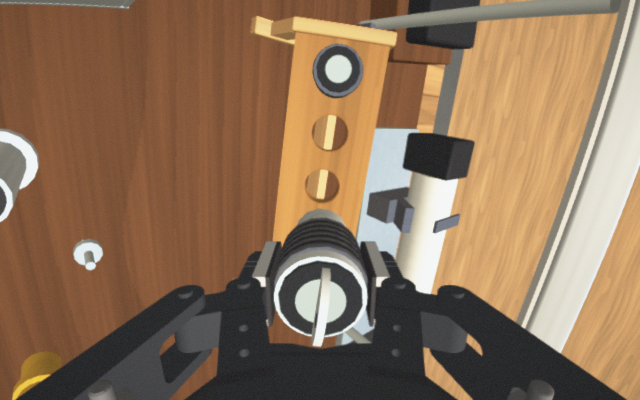

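```bash
python3 -m creep '[-0.02,0.03,0.01,0,0.03,-0.04,0.065,0.01,0,0.03,-0.06,0.1,0.01,0,0.03,-0.08,0.135,0.01,0,0.03,-0.1,0.16,0,0,0.03,-0.11,0.184,-0.03,0,0.03,-0.11,0.184,-0.06,0,0.03,-0.11,0.184,-0.09,0,0.03,-0.11,0.184,-0.11,0,0.03,-0.11,0.184,-0.125,0,0.03]'; python3 -m creep '[0,0,-0.01,0,0.03,0,0,-0.02,0,0.03,0,0,-0.02,0,0.03,0,0,-0.02,0,0.03]'; python3 st.py
```

```text
clock: 24.43
eef_pos: [0.4747, 0.252, 0.0751]
tool_rot: [0.639, 0.692, 0.21, 0.262]
ft_force: [0.4, 1.1, -1.7]
grip_width: 0.0385
grasp_force: 60.8
clock: 24.77
eef_pos: [0.4759, 0.2522, 0.0569]
tool_rot: [0.64, 0.691, 0.211, 0.262]
ft_force: [0.9, 1.1, -0.7]
grip_width: 0.0383
grasp_force: 60.8
j [ 0.752  0.28  -0.766  0.016 -0.483  2.118] p [0.476 0.252 0.057] z [ 0.632 -0.044 -0.773] y [0.773 0.092 0.627] up in tool [-0.093  0.627 -0.773] (want 0,.643,-.766) 39.35 az -4.0
```

```bash
python3 -m creep '[0,0,-0.005,0,0.03,0,0,-0.01,0,0.03,0,0,-0.013,0,0.03,0,0,-0.013,0,0.03]'; python3 -m creep '[0,0,0,0,0.041,0,0,0,0,0.045,0,0,0,0,0.05,0,0,0,0,0.056,0,0,0,0,0.062,0,0,0,0,0.062]'; python3 -m creep '[-0.008,0,0.01,0,0.062,-0.016,0.001,0.02,0,0.065,-0.032,0.002,0.038,0,0.07,-0.05,0.003,0.06,0,0.08,-0.075,0.005,0.09,0,0.085,-0.1,0.007,0.12,0,0.085,-0.1,0.007,0.12,0,0.085]'; python3 - <<'E'
from h import *
im,K,d,E=cam("wrist"); cv2.imwrite("pics/w5.png",im[:,:,::-1])
print([(round(r["score"],2),onz((r["centre"][0]*640,r["centre"][1]*400),.025,K,d,E).round(3).tolist()) for r in bot.place_of("wrist","reject_a")])
E
```

```text
clock: 25.1
eef_pos: [0.4759, 0.252, 0.0432]
tool_rot: [0.64, 0.691, 0.211, 0.262]
ft_force: [-0.4, -0.6, -1.3]
grip_width: 0.0382
grasp_force: 60.8
clock: 25.6
eef_pos: [0.4762, 0.2523, 0.0438]
tool_rot: [0.64, 0.691, 0.211, 0.263]
ft_force: [-0.5, 0.5, -0.8]
grip_width: 0.0622
grasp_force: 0.1
clock: 26.18
eef_pos: [0.3753, 0.2614, 0.169]
tool_rot: [0.639, 0.691, 0.215, 0.262]
ft_force: [1.3, 0.6, 0.2]
grip_width: 0.0848
grasp_force: 0.0
[(0.92, [0.458, 0.359, 0.025]), (0.66, [0.465, 0.318, 0.025]), (0.65, [0.705, 0.41, 0.025])]
```

View pics/w5.png

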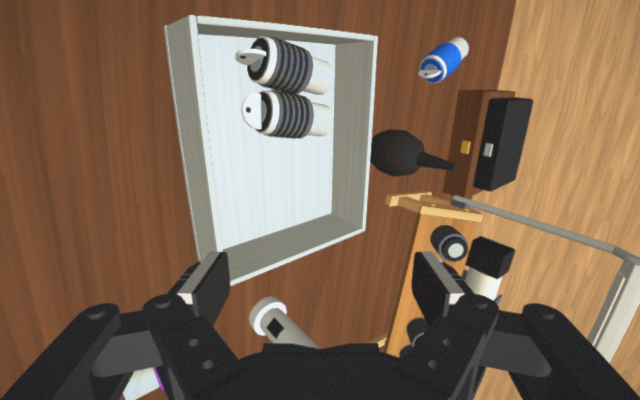

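```bash
python3 -m creep '[0,0,0.02,0,0.085,0,0,0.03,0,0.085,0,0,0.03,0,0.085,0,0,0.03,0,0.085,0,0,0.03,0,0.085,0,0,0.03,0,0.085,0,0,0.03,0,0.085,0,0,0.03,0,0.085]'; python3 - <<'E'
from h import *
im,K,d,E=cam("wrist")
print([(round(r["score"],2),onz((r["centre"][0]*640,r["centre"][1]*400),.025,K,d,E).round(3).tolist()) for r in bot.place_of("wrist","reject_a")])
print(bot.job_done())
E
```

```text
clock: 26.95
eef_pos: [0.376, 0.2588, 0.1928]
tool_rot: [0.64, 0.691, 0.21, 0.263]
ft_force: [-0.4, -0.2, 0.4]
grip_width: 0.0849
grasp_force: 0.0
[(0.89, [0.709, 0.41, 0.025]), (0.67, [0.462, 0.317, 0.025]), (0.66, [0.459, 0.36, 0.025])]
the job is handed in; nothing more can be done
None
```

Both tagged eyepieces are lying in the reject bin, let go and at rest. The job was handed in at about 27 s; no verdict came back, and I saw nothing else disturbed in the wrist pictures, though I did not measure the other things at the end.

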